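# Vent a filter holder and back off its knurled lock ring two turns

### The job

Vent the bolted-down filter holder by pressing its red button all the way in with a fingertip for a moment, then loosen the black knurled ring by rolling a fingertip along its rim, anticlockwise seen from above: bring its white dot up to the red arrow on the fixed centre, and from there turn it two more full turns, so that the dot rests at the arrow again. Nothing is to be picked up: leave the small loose things around the holder where they are.

Things in the scene. Friction and masses are not known exactly. Their poses are not given: they have to be found in the camera images.
- filter_holder: Metal filter holder, bolted to the table. Origin: underside of its base plate, on the ring's vertical axis; z up. Base plate 98 mm (x) by 190 mm (y, from -65 to +125 mm), 12 mm thick. Above it a round body (84 mm across up to z = 22 mm, 78 mm across just under the ring) carries the knurled ring; the fixed centre inside the ring is 61 mm across and ends at z = 72.5 mm, the highest part. A hose nozzle 12 mm thick sticks out at +x, at z = 26 mm, to 65 mm from the axis.
- lock_ring (a joint): Angle of the black knurled ring about its vertical axis, rad, growing anticlockwise seen from above (loosening). 0 = white dot at the red arrow for the first time; it starts between -1.2 and -0.2 (dot short of the arrow by that angle); the job ends at 12.57. Stops at -1.6 and 16. Turning it takes about 0.05 N m (roughly 1 N along the rim) plus slight drag; it stays where it is left. It climbs 2.5 mm a turn.
- ring_axis (a point): Point on the ring's axis at the height of the ring's top face at joint value 0, 65.5 mm above the table. The ring is 96 mm in diameter over its 36 upright ridges (2.5 mm proud, 10 degrees apart), 22 mm high (z = 43.5 to 65.5 mm); its side is free all round. Site axes as the holder's.
- ring_dot (a point): Centre of the white dot, 12.4 mm across, on the ring's top face, 38 mm from the axis; it turns with the ring.
- pointer (a point): Tip of the red arrow on the fixed centre, 29 mm from the axis on the holder's -x side.
- vent (a joint): Travel of the red vent button, m: 0 out, 0.006 fully in; a spring returns it. Counts as pressed above 0.0045. Fully in takes about 4 N.
- vent_top (a point): Centre of the red button's top face, 26 mm in diameter, pressed straight down; 98 mm from the ring's axis on the holder's +y side.
- petri_dish: Loose petri dish, 63 mm across, 16 mm high, origin under its centre. Leave alone.
- green_bottle: Loose white dropper bottle with green cap, 24 mm across, 68 mm high, origin under its centre. Leave alone.
- blue_bottle: Loose white dropper bottle with blue cap, 24 mm across, 68 mm high, origin under its centre. Leave alone.
- timer: Loose lab timer lying flat, 66 x 66 x 19 mm, origin under its centre. Leave alone.
- forceps: Loose steel forceps lying flat, 20 x 126 x 8 mm, long along its y, origin under its centre. Leave alone.

How it is judged:
By the outcome, as a careful person would: the job done as asked, in the order asked, and still so for the second after the job is handed in, with the robot touching nothing.
It also fails if it takes over 72 s, if anything falls off the work surface, if the arm or the gripper's body presses on something with over 40 N, if the wrist force passes 120 N, or if a joint passes its speed limit or range.

### The arm

A 6-joint arm with a two-finger parallel gripper is mounted at the origin on a cart in front of the work surface, level with it; the furniture and walls round the work are solid. World frame = base frame: x ahead of the robot, y to its left, z up, the work surface at z = 0. Lengths are in m, angles in rad, forces in N, time in s.
With the tool pointing down it reaches from about 0.25 to 0.725 m from the base axis. Payload 4 kg.
Tool frame: the origin (TCP) lies on the centre line of the jaws, within the pads' length; the fingertips stand 11 mm ahead of it and the grasp point (between the pads) lies 8 mm behind it; z points along the fingers, x is the direction in which the jaws open and shut, and the axes are right-handed (so a half turn about z gives the same grasp; the last joint's range is limited). The gripper opens to 85 mm and grips with 20 to 120 N. Pads are 22 mm wide; open, the fingers measure 114 mm over their backs; the gripper's body (76 mm by 85 mm) begins 54 mm behind the grasp point. The pads swing forward as they close: fully open they stand 13 mm farther back than shut.
Start: joints at [1.235, 0.241, 0.005, 1.335, 0, 1.571], TCP at [0.165, 0.472, 0.242] pointing down, gripper open.
Joint ranges: [-2.72, 2.72], [-1.05, 1.87], [-1.09, 1.28], [-1.99, 2.15], [-1.42, 1.44], [-3.14, 3.14]. Speed limits (rad/s): [2.79, 2.79, 3.14, 3.14, 3.14, 3.14].

### API

Orientations are given as a unit quaternion [x, y, z, w].
In Python, from workcell import bot, viewer, order gives the robot as it stands. The module is installed in compiled form; this text tells all that it offers.
- The arm moves only by the tool send_rows, never from a script. Its argument "increments" is a list that holds one entry, the list of rows, each a list of 4 numbers: the shift along the tool's x, y, z in m, then the turn about the tool's z in degrees. A call has exactly 8 rows; each row shifts and turns the pose as measured when the row begins, along the tool's axes as they then stand; what a row does not reach is not made up. A row lasts 1/10 s, in which the tool goes at most 50 mm and 8.59 degrees, less where a joint would pass 70% of its speed; a pose out of reach is approached as far as the arm can. A call is refused whole if a number of a shift passes 0.05 or a number of a turn 8.59, either way. A call with a gripper value outside its range is refused whole. "hand" is the closure, from -1 (fully open) to 1 (shut), so that 0 is half open, set as the call begins (left out, the last holds). The fingers move at their own pace and stop on an object; the grip force is fixed at half the most. Time passes only in rows, so rows that do not move let the fingers close, or fill a call up. It gives the time, the measured TCP pose, the force and the opening at its end, in the units of the state.
- bot.get_obs(): the state, without advancing time (a new reading comes with each control period).
- viewer.camera(name): name is "scene" or "top" or "wrist"; returns a dict with "image" (420x560x3 uint8, red, green, blue), "range_z" (420x560 float32, m along the optical axis (not along the pixel's ray), 0 where there is no reading), "camera_matrix" (3x3 intrinsics, pixels), "eye" and "rotation" of the camera in the world. Camera axes: x right, y down, z forward; pixel columns grow to the right and rows downward; lengths in m; the calibration is good to about 2 mm. A picture is of the moment at which its call begins.
- order.job_done(): hands the job in, once; it reports no verdict.
The state is a dict: "clock": time; "joint_pos": joint angles; "joint_vel": joint speeds; "tau": joint torques, N m; "eef_pos": TCP position; "tool_rot": TCP orientation; "ft_force": force on the tool from outside, world axes, zero at the start; "ft_torque": the same for the moment, N m; "grip_width": finger opening in m.
Only numpy, scipy, OpenCV 4.12 (cv2) and the standard library are available. Lean on these libraries where they do the work, as an engineer would, in place of code of your own. Each camera call takes 0.05 s, during which the arm holds its last target.

## Working session

There is one attempt and no reset: what is moved stays moved. The work goes in short steps, Python scripts to look and compute and a tool call to move; the robot and the scene stay as the last step left them, time stands still between calls to the robot, and variables do not carry over. Pictures are saved under pics/ and viewed, and the job is handed in when it is done.

Besides the shell and the picture viewer there is one more tool, called after ">>>" as name(argument=value, ...), one argument or row to a line, values as JSON. send_rows: Moves the arm, as the interface text tells. Its arguments: {"type":"object","properties":{"increments":{"type":"array","items":{"type":"array","items":{"type":"array","items":{"type":"number"}}}},"hand":{"type":"number"}},"required":["increments"]}

```bash
mkdir -p pics; python3 - <<'E'
from workcell import bot,viewer
import cv2
o=bot.get_obs()
for k in o: print(k,o[k])
for n in ("top","scene"):
    c=viewer.camera(n); cv2.imwrite(f"pics/{n}0.png",c["image"][:,:,::-1]); print(n,c["camera_matrix"].tolist(),c["eye"],c["rotation"])
E
```

```text
clock 0.0
joint_pos [1.23497755e+00 2.41433757e-01 3.75954530e-03 1.33520393e+00
 1.11065386e-05 1.57080790e+00]
joint_vel [-0.00153078 -0.00125572 -0.00042123 -0.00150909  0.00048617  0.00040928]
tau [-1.68805159e-04 -3.72322154e+01  2.52406776e+01  1.68257835e-02
  1.26065161e-04 -7.00336898e-06]
eef_pos [0.16457232 0.47151059 0.24141603]
tool_rot [ 8.15337913e-01  5.78984460e-01 -8.51900939e-04  5.98152240e-04]
ft_force [ 0.28528635 -0.23001475 -0.37665811]
ft_torque [0.02755236 0.02960895 0.01715872]
grip_width 0.08567451151554592
top [[531.8300058047573, 0.0, 270.6361858881555], [0.0, 531.8300058047573, 212.4558079078167], [0.0, 0.0, 1.0]] [ 0.39505455 -0.23436865  1.24760372] [-0.6959446   0.71665805 -0.03528221  0.02859222]
scene [[513.6712258350436, 0.0, 275.36142303978704], [0.0, 513.6712258350436, 205.8734380044367], [0.0, 0.0, 1.0]] [-0.1554663  -0.73954779  0.81406641] [ 0.8269083  -0.39335103  0.17133714 -0.36351232]
```

View pics/top0.png

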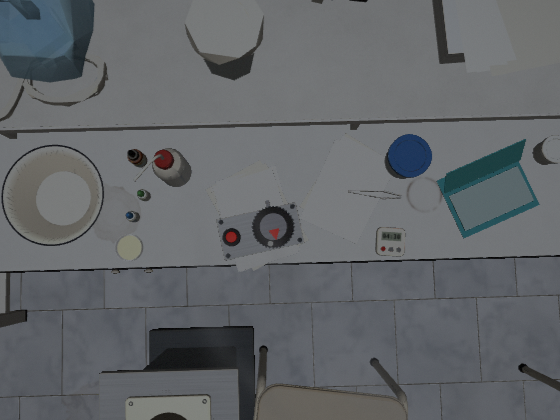

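View pics/scene0.png

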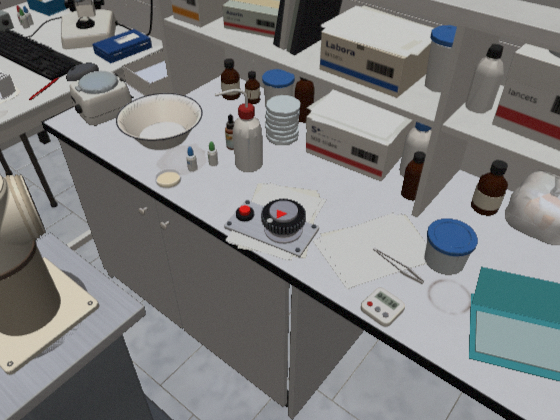

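```bash
cat > h.py <<'E'
import numpy as np,cv2
from scipy.spatial.transform import Rotation as R
from workcell import bot,viewer
def cam(n): return viewer.camera(n)
def Rm(c):
    r=np.asarray(c["rotation"]); return R.from_quat(r).as_matrix() if r.size==4 else r.reshape(3,3)
def ray(c,u,v,z):
    K=c["camera_matrix"]; d=Rm(c)@np.array([(u-K[0,2])/K[0,0],(v-K[1,2])/K[1,1],1.]); e=np.asarray(c["eye"])
    return e+d*(z-e[2])/d[2]
def proj(c,p):
    q=Rm(c).T@(np.asarray(p)-c["eye"]); q=c["camera_matrix"]@q; return q[:2]/q[2]
E
python3 - <<'E'
from h import *
for n,(a,b,w,h) in (("top",(200,180,120,100)),("scene",(210,180,130,85))):
    c=cam(n); im=c["image"][b:b+h,a:a+w,::-1]; cv2.imwrite(f"pics/{n}z.png",cv2.resize(im,None,fx=6,fy=6,interpolation=cv2.INTER_CUBIC))
c=cam("top"); K=c["image"].astype(int)
red=((K[...,0]>120)&(K[...,1]<90)&(K[...,2]<90)).astype(np.uint8)
n,l,s,ce=cv2.connectedComponentsWithStats(red)
for i in range(1,n):
    if s[i,4]>8: print(s[i],ce[i],ray(c,*ce[i],.0725), c["range_z"][int(ce[i][1]),int(ce[i][0])])
rz=c["range_z"]
for u,v in((273,227),(231,237),(220,255),(330,240),(290,240)):
    d=rz[v,u];Kk=c["camera_matrix"];print(u,v,Rm(c)@(d*np.array([(u-Kk[0,2])/Kk[0,0],(v-Kk[1,2])/Kk[1,1],1]))+c["eye"])
w=cam("wrist");cv2.imwrite("pics/w0.png",w["image"][:,:,::-1])
E
```

```text
[269 229  10  10  51] [274.17647059 232.45098039] [ 0.45675528 -0.25358838  0.0725    ] 1.180963
[226 232  10  10  76] [230.71052632 236.5       ] [ 0.45062035 -0.15736481  0.0725    ] 1.2139504
273 227 [ 0.46898032 -0.25136981  0.07120434]
231 237 [ 0.45134693 -0.15538354  0.03258889]
220 255 [ 0.41159974 -0.12636895 -0.00290946]
330 240 [ 0.43905383 -0.38534563 -0.00125988]
290 240 [ 0.44147668 -0.29098047  0.00776848]
```

View pics/topz.png

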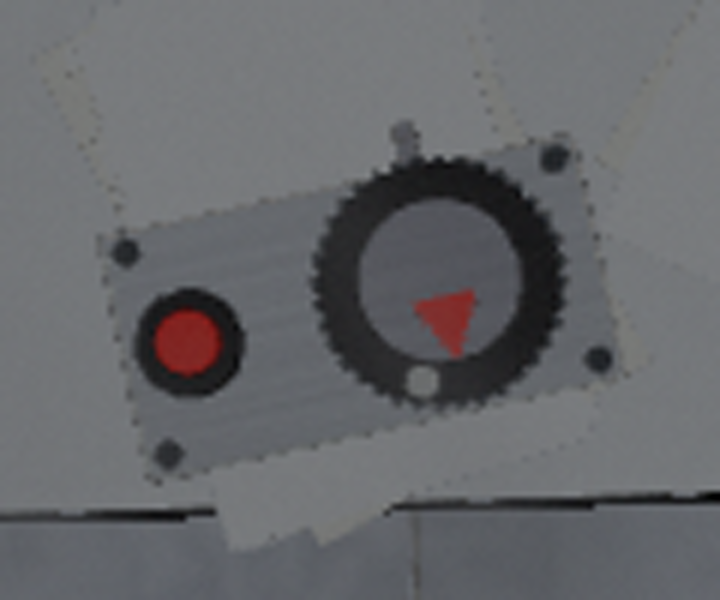

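View pics/scenez.png

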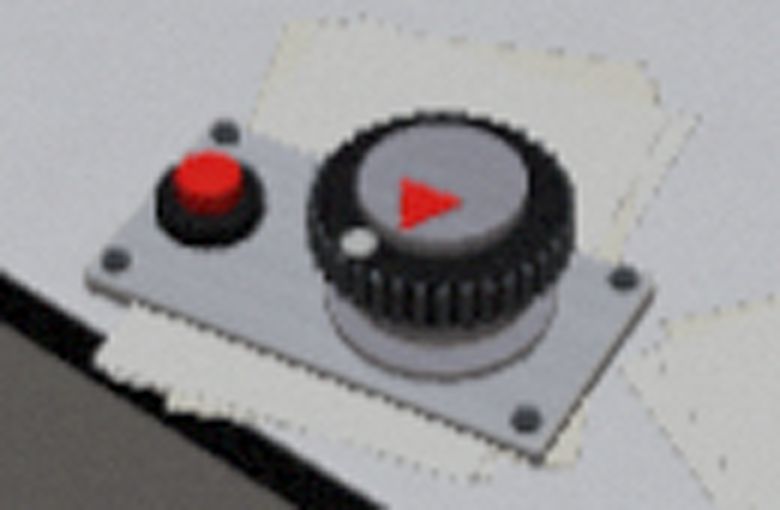

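View pics/w0.png

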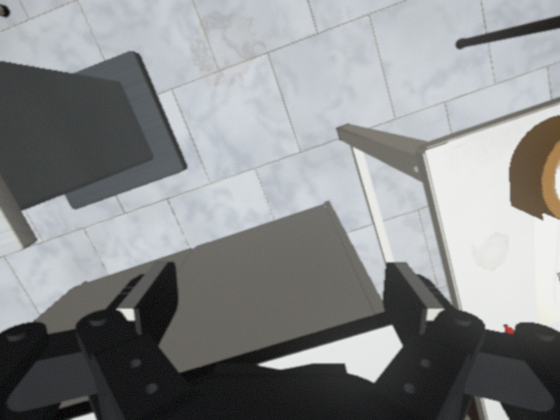

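```bash
python3 - <<'E'
from h import *
c=cam("top"); im=c["image"].astype(int); g=im.max(2)
m=(g<60).astype(np.uint8); m[:, :245]=0; m[:,300:]=0; m[:200]=0; m[252:]=0
n,l,s,ce=cv2.connectedComponentsWithStats(m); i=1+np.argmax(s[1:,4])
cn=max(cv2.findContours((l==i).astype(np.uint8),cv2.RETR_EXTERNAL,cv2.CHAIN_APPROX_NONE)[0],key=len)
e=cv2.fitEllipse(cv2.convexHull(cn)); print(s[i],e)
cc=ray(c,*e[0],.0655); print("ring c",cc)
red=(im[...,0]>110)&(im[...,0]-im[...,1]>55)
n,l2,s2,ce2=cv2.connectedComponentsWithStats(red.astype(np.uint8))
for j in range(1,n):
    if s2[j,4]>20: print(s2[j],ce2[j],ray(c,*ce2[j],.034))
hole=(g>75)&(red==0)
yy,xx=np.mgrid[:420,:560]
P=np.array([ray(c,u,v,.0655) for v in range(234,250) for u in range(258,290)]).reshape(16,32,3)
r=np.hypot(P[...,0]-cc[0],P[...,1]-cc[1]); gg=g[234:250,258:290]
mk=(r>.0325)&(r<.044)&(gg>70); w=(gg-40)*mk
d=(P*w[...,None]).sum((0,1))/w.sum(); print("dot",d, np.hypot(*(d-cc)[:2]),mk.sum())
# scene red blobs
c=cam("scene"); im=c["image"].astype(int)
red=(im[...,0]>130)&(im[...,0]-im[...,1]>80)
n,l2,s2,ce2=cv2.connectedComponentsWithStats(red.astype(np.uint8))
for j in range(1,n):
    if s2[j,4]>20 and 210<ce2[j][0]<340 and 180<ce2[j][1]<260: print(s2[j],ce2[j],ray(c,*ce2[j],.034),ray(c,*ce2[j],.0725),c["range_z"][int(ce2[j][1]),int(ce2[j][0])])
E
```

```text
[252 206  42  41 708] ((272.816650390625, 226.5347442626953), (41.05323791503906, 41.831329345703125), 178.4075927734375)
ring c [ 0.47038787 -0.25107536  0.0655    ]
[269 229  10  10  55] [274.23636364 232.47272727] [ 0.45872311 -0.2543533   0.034     ]
[226 232  10  10  81] [230.62962963 236.54320988] [ 0.45234774 -0.15465536  0.034     ]
dot [ 0.43331943 -0.2434518   0.0655    ] 0.037844252841145336 26
[239 205  11   8  69] [244.27536232 208.63768116] [ 0.44982207 -0.15404063  0.034     ] [ 0.4199482 -0.1829382  0.0725   ] 1.1465263
[277 210  10   8  47] [280.14893617 213.40425532] [ 0.48816013 -0.22588641  0.034     ] [ 0.45639409 -0.25123805  0.0725    ] 1.0782368
```

>>> send_rows(
  increments=[
    [[0,0,0,8.5],[0,0,0,8.5],[0,0,0,8.5],[0,0,0,8.5],[0,0,0,8.5],[0,0,0,8.5],[0,0,0,8.5],[0,0,0,8.5]],
  ],
  hand=1,
)

```text
clock: 1.2
eef_pos: [0.1647, 0.4718, 0.2421]
tool_rot: [1.0, 0.015, -0.0, 0.0]
ft_force: [0.4, -0.0, 0.2]
grip_width: 0.0002
```

>>> send_rows(
  increments=[
    [[0.02,0.045,0,1.7],[0.02,0.045,0,0],[0.02,0.045,0,0],[0.02,0.045,0,0],[0.02,0.045,0,0],[0.02,0.045,0,0],[0.02,0.045,0,0],[0.02,0.045,0,0]],
  ],
)

```text
clock: 2.0
eef_pos: [0.3284, 0.1105, 0.2415]
tool_rot: [1.0, 0.006, 0.003, -0.002]
ft_force: [1.4, 0.2, -0.3]
grip_width: -0.0001
```

>>> send_rows(
  increments=[
    [[0.02,0.044,0,0.7],[0.02,0.044,0.02,0],[0.02,0.044,0.02,0],[0.02,0.044,0.02,0],[0.02,0.044,0.02,0],[0.02,0.044,0.02,0],[0.0,0.0,0.02,0],[0,0,0.01,0]],
  ],
)

```text
clock: 2.8
eef_pos: [0.4502, -0.153, 0.1197]
tool_rot: [1.0, -0.006, 0.012, -0.001]
ft_force: [0.1, 0.3, -1.1]
grip_width: -0.0003
```

```bash
python3 - <<'E'
from h import *
print(bot.get_obs()["eef_pos"],bot.get_obs()["joint_pos"],bot.get_obs()["clock"])
for n,(a,b,w,h) in (("top",(200,180,120,100)),("scene",(180,80,180,165))):
    c=cam(n); im=c["image"][b:b+h,a:a+w,::-1]; cv2.imwrite(f"pics/{n}1.png",cv2.resize(im,None,fx=4,fy=4,interpolation=cv2.INTER_CUBIC))
w=cam("wrist");cv2.imwrite("pics/w1.png",w["image"][:,:,::-1]);print(w["eye"],w["rotation"],w["camera_matrix"].tolist())
E
```

```text
[ 0.45017652 -0.15296202  0.11969306] [-0.33365202  0.27103095 -0.29306391  0.98553803  0.00992961  1.24964306] 2.8
[ 0.448097   -0.0831141   0.25189643] [ 0.99078575 -0.00692985  0.00986521  0.1349009 ] [[346.49799870097013, 0.0, 280.1000231544907], [0.0, 346.49799870097013, 206.4150436260388], [0.0, 0.0, 1.0]]
```

View pics/scene1.png

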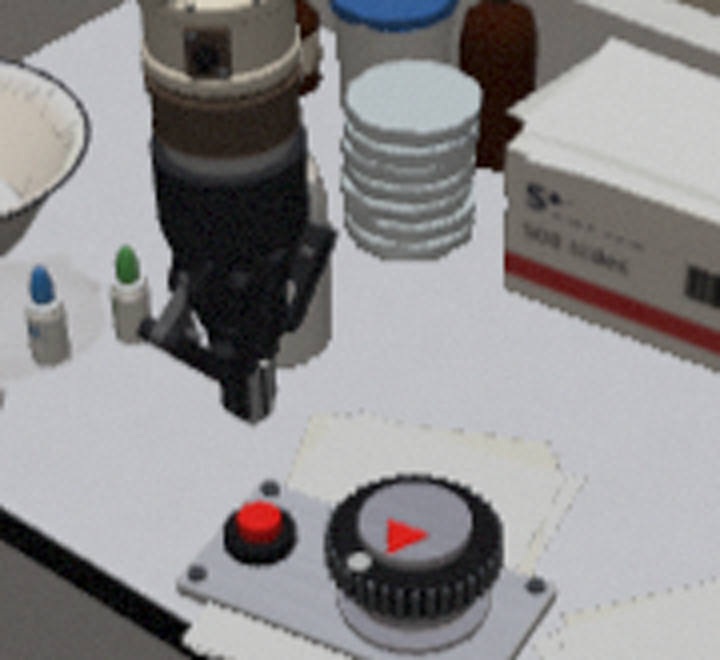

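View pics/w1.png

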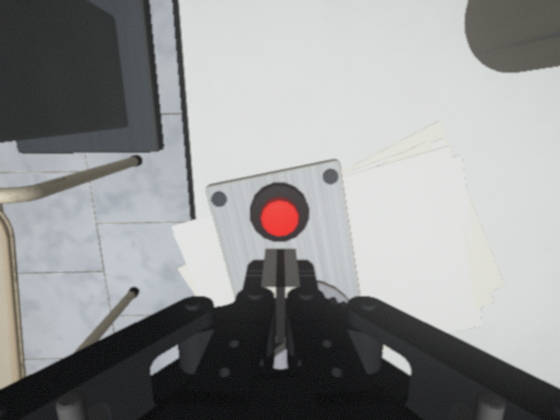

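View pics/top1.png

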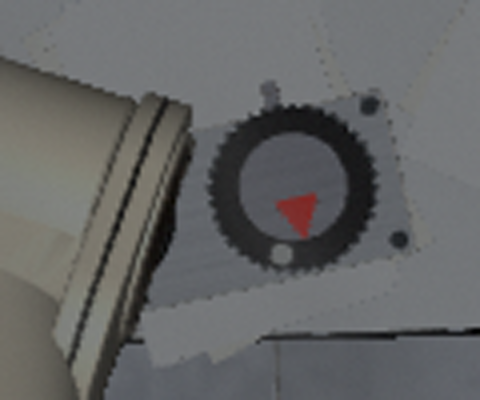

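>>> send_rows(
  increments=[
    [[0.002,0.001,0.02,0],[0,0,0.02,0],[0,0,0.016,0],[0,0,0.01,0],[0,0,0.004,0],[0,0,0,0],[0,0,0,0],[0,0,0,0]],
  ],
)

```text
clock: 3.75
eef_pos: [0.4613, -0.1486, 0.0597]
tool_rot: [1.0, 0.001, 0.021, 0.001]
ft_force: [0.1, 0.7, 0.2]
grip_width: -0.0001
```

```bash
python3 - <<'E'
from h import *
o=bot.get_obs();print(o["eef_pos"],o["ft_force"])
for n,(a,b,w,h) in (("scene",(200,120,150,125)),):
    c=cam(n); im=c["image"][b:b+h,a:a+w,::-1]; cv2.imwrite(f"pics/{n}2.png",cv2.resize(im,None,fx=4,fy=4,interpolation=cv2.INTER_CUBIC))
E
```

```text
[ 0.46129892 -0.14862172  0.05966724] [0.10627429 0.73595059 0.23669386]
```

View pics/scene2.png

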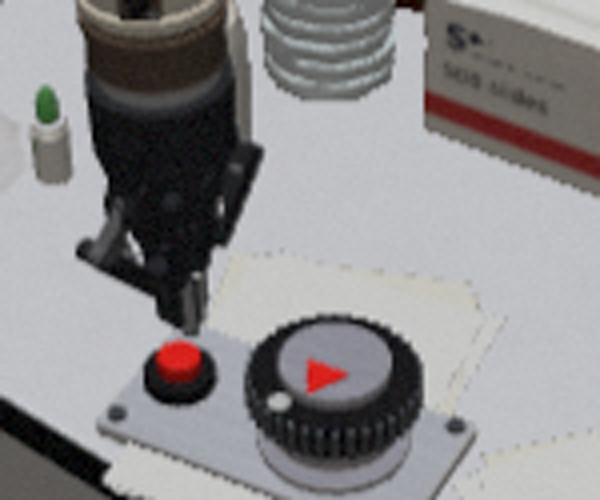

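>>> send_rows(
  increments=[
    [[-0.004,0.003,0,0],[-0.004,0.003,0,0],[-0.001,0,0.003,0],[0,0,0.003,0],[0,0,0.002,0],[0,0,0,0],[0,0,0,0],[0,0,0,0]],
  ],
)

```text
clock: 4.6
eef_pos: [0.4521, -0.1559, 0.0512]
tool_rot: [1.0, 0.0, 0.022, 0.002]
ft_force: [0.1, -0.1, 0.2]
grip_width: -0.0002
```

>>> send_rows(
  increments=[
    [[0,-0.001,0.002,0],[0,0,0.002,0],[0,0,0.002,0],[0,0,0.002,0],[0,0,0.001,0],[0,0,0,0],[0,0,0,0],[0,0,0,0]],
  ],
)

```text
clock: 5.4
eef_pos: [0.453, -0.1549, 0.0422]
tool_rot: [1.0, 0.001, 0.022, 0.002]
ft_force: [-0.5, 1.1, 1.8]
grip_width: -0.0003
```

>>> send_rows(
  increments=[
    [[0,0,0.001,0],[0,0,0.001,0],[0,0,0.001,0],[0,0,0.001,0],[0,0,0.001,0],[0,0,0.001,0],[0,0,0,0],[0,0,0,0]],
  ],
)

```text
clock: 6.2
eef_pos: [0.4529, -0.1549, 0.0397]
tool_rot: [1.0, 0.0, 0.023, 0.002]
ft_force: [-1.6, 1.1, 2.7]
grip_width: 0.0001
```

```bash
python3 - <<'E'
from h import *
for n,(a,b,w,h) in (("scene",(200,140,150,115)),):
    c=cam(n); im=c["image"][b:b+h,a:a+w,::-1]; cv2.imwrite(f"pics/{n}3.png",cv2.resize(im,None,fx=5,fy=5,interpolation=cv2.INTER_CUBIC))
E
```

```text
(no output)
```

View pics/scene3.png

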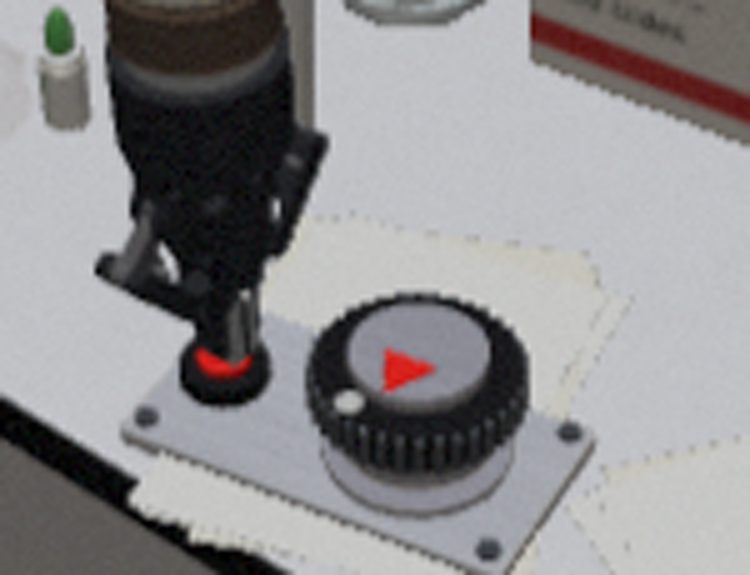

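>>> send_rows(
  increments=[
    [[0,0,0.002,0],[0,0,0.002,0],[0,0,0.002,0],[0,0,0.002,0],[0,0,0.002,0],[0,0,0.002,0],[0,0,0.002,0],[0,0,0.002,0]],
  ],
)

```text
clock: 7.05
eef_pos: [0.453, -0.1549, 0.0387]
tool_rot: [1.0, 0.0, 0.025, 0.003]
ft_force: [-7.8, 2.3, 23.6]
grip_width: -0.0
```

```bash
python3 - <<'E'
from h import *
print(bot.get_obs()["ft_force"])
for n,(a,b,w,h) in (("scene",(220,180,60,50)),):
    c=cam(n); im=c["image"][b:b+h,a:a+w,::-1]; cv2.imwrite(f"pics/{n}4.png",cv2.resize(im,None,fx=12,fy=12,interpolation=cv2.INTER_CUBIC))
    c=cv2.imread("pics/scene0.png")[b:b+h,a:a+w]; cv2.imwrite(f"pics/{n}4b.png",cv2.resize(c,None,fx=12,fy=12,interpolation=cv2.INTER_CUBIC))
E
```

```text
[-7.7841109   2.30096576 23.62457312]
```

View pics/scene4.png

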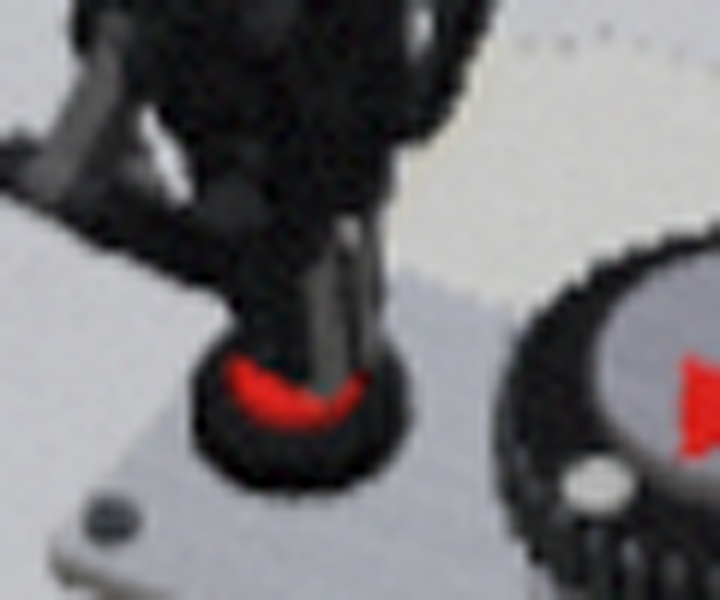

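View pics/scene4b.png

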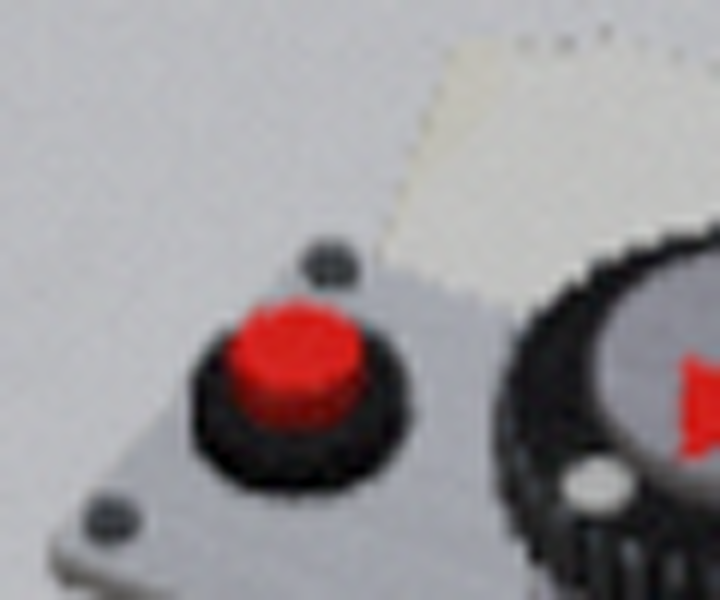

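>>> send_rows(
  increments=[
    [[0,0,-0.005,0],[0,0,-0.008,0],[0,0,-0.008,0],[0.005,0.006,-0.003,0],[0.005,0.008,0,0],[0.004,0.008,0,0],[0,0.004,0,0],[0,0,0,0]],
  ],
)

```text
clock: 7.9
eef_pos: [0.4682, -0.1838, 0.0641]
tool_rot: [1.0, 0.0, 0.026, 0.003]
ft_force: [-0.1, 0.2, 0.1]
grip_width: 0.0
```

```bash
cat > dot.py <<'E'
from h import *
import sys
C=np.array([.4704,-.2511]); P0=np.radians(190.7)
def dots(turn=0.,save=None):
    z=.0655+.0025*turn
    o=bot.get_obs(); print("t",round(float(o["clock"]),2),"pos",np.round(o["eef_pos"],4),"F",np.round(o["ft_force"],1),"q",np.round(o["tool_rot"],3))
    for n in ("top","scene"):
        c=cam(n); im=c["image"].astype(int)
        H=np.array([[ray(c,u,v,z)[:2] for u in (0,559)] for v in (0,419)]).reshape(4,2).astype(np.float32)
        M=cv2.getPerspectiveTransform(H,np.float32([[0,0],[559,0],[0,419],[559,419]]))
        S=np.array([[.0003,0,C[0]-.06],[0,-.0003,C[1]+.06],[0,0,1]])  # rectified px(400) -> world
        W=cv2.warpPerspective(c["image"],np.linalg.inv(M@S),(400,400)) if False else cv2.warpPerspective(c["image"],M@S,(400,400),flags=cv2.INTER_CUBIC|cv2.WARP_INVERSE_MAP)
        g=W.astype(int).min(2)
        yy,xx=np.mgrid[:400,:400]; X=-.06+.0003*xx; Y=.06-.0003*yy; r=np.hypot(X,Y)
        th=(75 if n=="top" else 110); sat=W.max(2).astype(int)-g
        m=((g>th)&(sat<40)&(r>.0325)&(r<.0445)).astype(np.uint8)
        k,l,s,ce=cv2.connectedComponentsWithStats(m)
        for i in range(1,k):
            if 500<s[i,4]<2200 and max(s[i,2],s[i,3])<65:
                x,y=-.06+.0003*ce[i][0],.06-.0003*ce[i][1]
                a=(np.arctan2(y,x)-P0+np.pi)%(2*np.pi)-np.pi
                print(n,"dot area",s[i,4],"r %.4f"%np.hypot(x,y),"rel to arrow rad %.3f deg %.1f"%(a,np.degrees(a)))
        if save: cv2.imwrite(f"pics/{save}_{n}.png",W[:,:,::-1])
        if save and n=="scene": cv2.imwrite(f"pics/{save}_view.png",cv2.resize(c["image"][140:270,200:350,::-1],None,fx=4,fy=4))
if __name__=="__main__": dots(float(sys.argv[1]),sys.argv[2] if len(sys.argv)>2 else None)
E
python3 dot.py 0 a0; python3 -c "
import cv2;cv2.imwrite('pics/a0.png',cv2.hconcat([cv2.imread('pics/a0_top.png'),cv2.imread('pics/a0_scene.png')]))"
```

```text
t 7.9 pos [ 0.4682 -0.1838  0.0641] F [-0.1  0.2  0.1] q [1.    0.    0.026 0.003]
top dot area 1241 r 0.0377 rel to arrow rad -0.386 deg -22.1
scene dot area 1316 r 0.0388 rel to arrow rad -0.436 deg -25.0
```

View pics/a0.png

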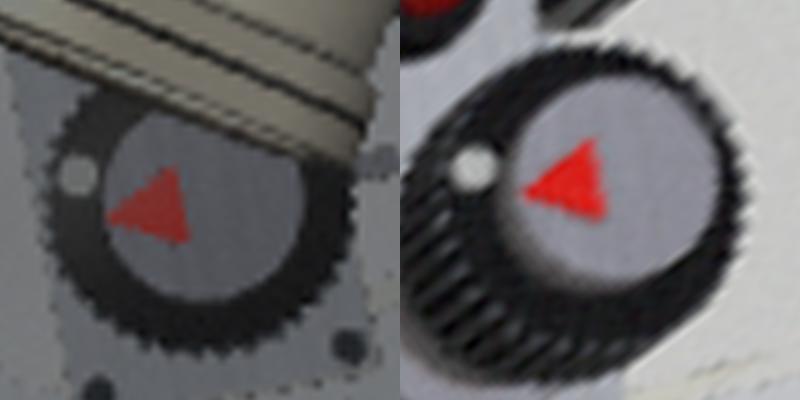

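View pics/a0_view.png

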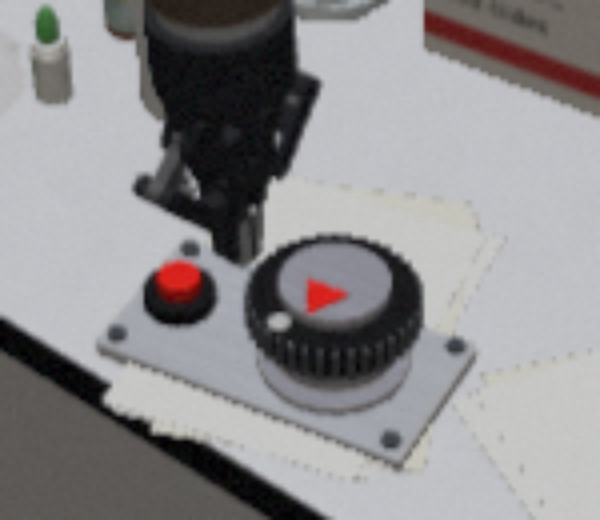

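```bash
cat > plan.py <<'E'
from h import *
import sys
C=np.array([.4704,-.2511]); a,b=.008,.011; Rr=.048
def path(N=4000):
    pts=[]
    for k,(sx,sy) in enumerate(((1,1),(-1,1),(-1,-1),(1,-1))):
        t=np.radians(90*k+np.linspace(0,90,300)); pts+=list(np.c_[sx*a+Rr*np.cos(t),sy*b+Rr*np.sin(t)])
    p=np.array(pts+pts[:1]); s=np.r_[0,np.cumsum(np.hypot(*np.diff(p,axis=0).T))]
    u=np.linspace(0,s[-1],N,endpoint=False); return np.c_[np.interp(u,s,p[:,0]),np.interp(u,s,p[:,1])]+C,s[-1]
def go(ds,press,z=.063,n=8):
    P,L=path(); N=len(P); o=bot.get_obs(); x=np.array(o["eef_pos"]); M=R.from_quat(o["tool_rot"]).as_matrix()
    i=np.argmin(np.hypot(*(P-x[:2]).T)); rows=[]
    T=np.roll(P,-1,0)-np.roll(P,1,0); T/=np.linalg.norm(T,axis=1)[:,None]; Nn=np.c_[-T[:,1],T[:,0]] # inward for ccw
    print("pos",x.round(4),"off path (in +)",((x[:2]-P[i])@Nn[i]).round(4),"phi",np.degrees(np.arctan2(*(x[:2]-C)[::-1])).round(1))
    st=ds/L*N; 
    for k in range(n):
        j0=int(i+k*st)%N;j=int(i+(k+1)*st)%N; d=P[j]-P[j0]+press*Nn[j]
        dz=np.clip(z-x[2],-.002,.002) if k==0 else 0
        rows.append((M.T@np.r_[d,dz]).round(4).tolist()+[0])
    print(rows)
if __name__=="__main__": go(*map(float,sys.argv[1:4]))
E
python3 plan.py .006 .001
```

```text
pos [ 0.4679 -0.1831  0.0641] off path (in +) -0.009 phi 92.1
[[-0.006, 0.001, 0.0008, 0], [-0.0059, 0.0014, -0.0003, 0], [-0.0056, 0.0021, -0.0003, 0], [-0.0053, 0.0028, -0.0003, 0], [-0.0049, 0.0034, -0.0002, 0], [-0.0045, 0.0041, -0.0002, 0], [-0.0039, 0.0045, -0.0002, 0], [-0.0033, 0.0051, -0.0001, 0]]
```

Finger 9 mm outside; close in first, then a first sweep.

>>> send_rows(
  increments=[
    [[0.002,0.004,0.001,0],[0,0.004,0,0],[0,0.002,0,0],[-0.004,0.001,0,0],[-0.005,0.001,0,0],[-0.006,0.0015,0,0],[-0.006,0.002,0,0],[-0.005,0.0025,0,0]],
  ],
)

```text
clock: 8.8
eef_pos: [0.444, -0.1965, 0.0622]
tool_rot: [1.0, 0.004, 0.027, -0.003]
ft_force: [0.9, 2.8, 2.3]
grip_width: -0.0004
```

```bash
python3 dot.py 0 a1; python3 plan.py .006 .001
```

```text
t 8.8 pos [ 0.444  -0.1965  0.0622] F [0.9 2.8 2.3] q [ 1.     0.004  0.027 -0.003]
top dot area 1457 r 0.0383 rel to arrow rad -0.796 deg -45.6
top dot area 1153 r 0.0377 rel to arrow rad 0.166 deg 9.5
scene dot area 1282 r 0.0380 rel to arrow rad 0.127 deg 7.3
pos [ 0.4433 -0.1969  0.0619] off path (in +) 0.0007 phi 116.5
[[-0.0047, 0.0036, -0.0014, 0], [-0.0044, 0.0042, -0.0003, 0], [-0.0037, 0.0046, -0.0002, 0], [-0.0032, 0.0051, -0.0002, 0], [-0.0025, 0.0054, -0.0002, 0], [-0.0018, 0.0058, -0.0001, 0], [-0.0011, 0.0059, -0.0001, 0], [-0.0004, 0.006, -0.0001, 0]]
```

```bash
python3 plan.py .008 .001
```

```text
pos [ 0.4433 -0.1969  0.0619] off path (in +) 0.0007 phi 116.5
[[-0.0064, 0.0046, -0.0015, 0], [-0.0056, 0.0056, -0.0003, 0], [-0.0046, 0.0065, -0.0003, 0], [-0.0034, 0.0071, -0.0002, 0], [-0.0023, 0.0077, -0.0002, 0], [-0.001, 0.0079, -0.0001, 0], [0.0004, 0.008, -0.0, 0], [0.001, 0.0079, 0.0, 0]]
```

>>> send_rows(
  increments=[
    [[-0.0064,0.0046,-0.0015,0],[-0.0056,0.0056,-0.0003,0],[-0.0046,0.0065,-0.0003,0],[-0.0034,0.0071,-0.0002,0],[-0.0023,0.0077,-0.0002,0],[-0.001,0.008,0,0],[0.0004,0.008,0,0],[0.001,0.008,0,0]],
  ],
)

```text
clock: 9.7
eef_pos: [0.4089, -0.2538, 0.0603]
tool_rot: [1.0, 0.002, 0.017, -0.006]
ft_force: [-2.3, 1.6, 0.3]
grip_width: 0.0001
```

```bash
python3 dot.py 0.2 a2; python3 plan.py .008 .001
```

```text
t 9.7 pos [ 0.4089 -0.2538  0.0603] F [-2.3  1.6  0.3] q [ 1.     0.002  0.017 -0.006]
top dot area 1489 r 0.0383 rel to arrow rad -0.581 deg -33.3
top dot area 1103 r 0.0378 rel to arrow rad 1.653 deg 94.7
scene dot area 1059 r 0.0365 rel to arrow rad 1.685 deg 96.5
pos [ 0.4093 -0.2548  0.0602] off path (in +) -0.0051 phi -176.5
[[0.0011, 0.0079, -0.002, 0], [0.0017, 0.0078, -0.0, 0], [0.003, 0.0074, 0.0, 0], [0.0042, 0.0067, 0.0001, 0], [0.0053, 0.006, 0.0001, 0], [0.0062, 0.0051, 0.0002, 0], [0.0069, 0.004, 0.0002, 0], [0.0074, 0.0027, 0.0002, 0]]
```

```bash
sed -i 's/a,b=.008,.011/a,b=.012,.011/' plan.py; python3 plan.py .008 .001
```

```text
pos [ 0.4093 -0.2548  0.0602] off path (in +) -0.0011 phi -176.5
[[0.0011, 0.0079, -0.002, 0], [0.0017, 0.0077, -0.0, 0], [0.003, 0.0074, 0.0, 0], [0.0042, 0.0068, 0.0001, 0], [0.0052, 0.006, 0.0001, 0], [0.0062, 0.005, 0.0002, 0], [0.007, 0.004, 0.0002, 0], [0.0075, 0.0027, 0.0002, 0]]
```

>>> send_rows(
  increments=[
    [[0.0011,0.008,-0.003,0],[0.0017,0.0077,0,0],[0.003,0.0074,0,0],[0.0042,0.0068,0,0],[0.0052,0.006,0,0],[0.0062,0.005,0,0],[0.007,0.004,0,0],[0.0075,0.0027,0,0]],
  ],
)

```text
clock: 10.6
eef_pos: [0.4517, -0.3088, 0.0654]
tool_rot: [1.0, 0.001, 0.021, -0.003]
ft_force: [-0.3, -0.2, -0.1]
grip_width: 0.0001
```

```bash
python3 dot.py 0.5 a3; python3 plan.py .008 .001
```

```text
t 10.6 pos [ 0.4517 -0.3088  0.0654] F [-0.3 -0.2 -0.1] q [ 1.     0.001  0.021 -0.003]
pos [ 0.4524 -0.3089  0.0656] off path (in +) 0.0008 phi -107.3
[[0.0079, -0.0006, 0.0023, 0], [0.008, -0.001, 0.0003, 0], [0.008, -0.001, 0.0003, 0], [0.008, -0.001, 0.0003, 0], [0.0077, -0.0019, 0.0003, 0], [0.0073, -0.0032, 0.0003, 0], [0.0067, -0.0044, 0.0003, 0], [0.0058, -0.0054, 0.0003, 0]]
```

View pics/a3_view.png

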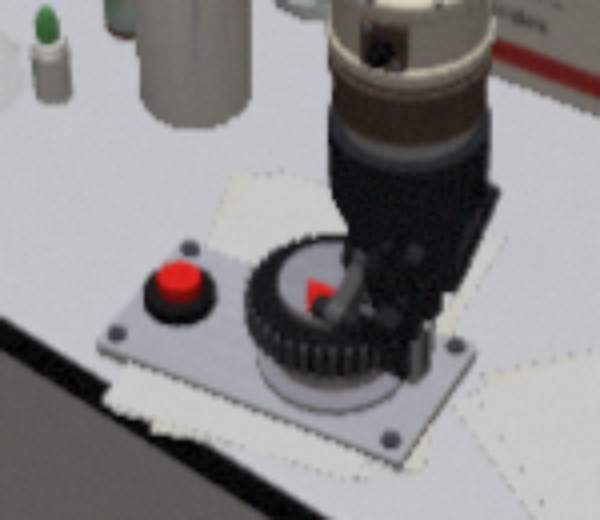

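View pics/a3_top.png

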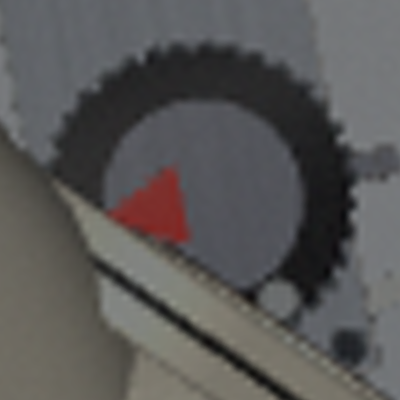

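View pics/a3_scene.png

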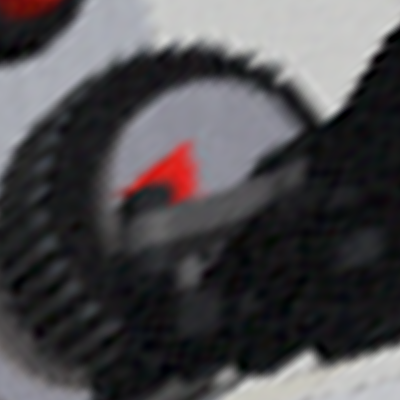

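```bash
python3 plan.py .006 .002
```

```text
pos [ 0.4524 -0.3089  0.0656] off path (in +) 0.0008 phi -107.3
[[0.0058, -0.0016, 0.0023, 0], [0.006, -0.002, 0.0003, 0], [0.006, -0.002, 0.0003, 0], [0.006, -0.002, 0.0003, 0], [0.006, -0.002, 0.0003, 0], [0.0057, -0.0023, 0.0003, 0], [0.0054, -0.003, 0.0002, 0], [0.005, -0.0037, 0.0002, 0]]
```

>>> send_rows(
  increments=[
    [[0.005,-0.002,0.002,0],[0.006,-0.002,0.0003,0],[0.006,-0.002,0.0003,0],[0.006,-0.002,0.0003,0],[0.006,-0.002,0.0003,0],[0.0057,-0.0024,0.0003,0],[0.0054,-0.003,0.0002,0],[0.005,-0.0037,0.0002,0]],
  ],
)

```text
clock: 11.5
eef_pos: [0.4994, -0.3012, 0.0648]
tool_rot: [1.0, -0.002, 0.02, 0.012]
ft_force: [0.2, -4.7, -1.6]
grip_width: -0.0003
```

```bash
python3 dot.py 0.5 a4; python3 plan.py .006 .002;  python3 -c "
import cv2;cv2.imwrite('pics/a4.png',cv2.hconcat([cv2.imread('pics/a4_top.png'),cv2.imread('pics/a4_scene.png')]))"
```

```text
t 11.5 pos [ 0.4994 -0.3012  0.0648] F [ 0.2 -4.7 -1.6] q [ 1.    -0.002  0.02   0.012]
pos [ 0.5002 -0.3006  0.0649] off path (in +) 0.0056 phi -58.9
[[0.004, -0.0046, 0.0019, 0], [0.0036, -0.005, 0.0, 0], [0.0029, -0.0055, -0.0, 0], [0.0022, -0.0058, -0.0, 0], [0.0015, -0.006, -0.0001, 0], [0.0007, -0.0062, -0.0001, 0], [-0.0, -0.0062, -0.0001, 0], [-0.0008, -0.0061, -0.0002, 0]]
```

View pics/a4.png

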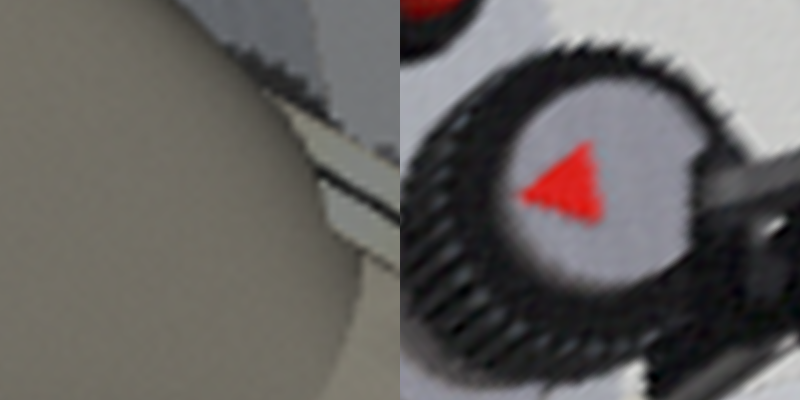

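```bash
sed -i 's/a,b=.012,.011/a,b=.008,.010/' plan.py; python3 plan.py .006 .002
```

```text
pos [ 0.5002 -0.3006  0.0649] off path (in +) 0.0029 phi -58.9
[[0.0038, -0.0049, 0.0019, 0], [0.0032, -0.0053, 0.0, 0], [0.0025, -0.0056, -0.0, 0], [0.0018, -0.0059, -0.0001, 0], [0.0011, -0.0062, -0.0001, 0], [0.0003, -0.0062, -0.0001, 0], [-0.0005, -0.0062, -0.0002, 0], [-0.0012, -0.0061, -0.0002, 0]]
```

>>> send_rows(
  increments=[
    [[0.0038,-0.0049,0.002,0],[0.0032,-0.0053,0,0],[0.0025,-0.0056,0,0],[0.0018,-0.0059,0,0],[0.0011,-0.006,0,0],[0.0003,-0.006,0,0],[-0.0007,-0.006,0,0],[-0.0014,-0.006,0,0]],
  ],
)

```text
clock: 12.4
eef_pos: [0.5279, -0.2604, 0.0681]
tool_rot: [0.999, -0.001, 0.038, 0.02]
ft_force: [7.1, -2.9, -1.0]
grip_width: 0.0002
```

```bash
python3 dot.py 0.7 a5; python3 plan.py .006 .002;  python3 -c "
import cv2;cv2.imwrite('pics/a5.png',cv2.hconcat([cv2.imread('pics/a5_top.png'),cv2.imread('pics/a5_scene.png')]))"
```

```text
t 12.4 pos [ 0.5279 -0.2604  0.0681] F [ 7.1 -2.9 -1. ] q [ 0.999 -0.001  0.038  0.02 ]
pos [ 0.5281 -0.2594  0.0682] off path (in +) -0.0017 phi -8.2
[[-0.0021, -0.006, 0.0016, 0], [-0.002, -0.006, -0.0004, 0], [-0.002, -0.006, -0.0004, 0], [-0.0023, -0.0057, -0.0004, 0], [-0.003, -0.0055, -0.0004, 0], [-0.0036, -0.005, -0.0005, 0], [-0.0042, -0.0045, -0.0005, 0], [-0.0048, -0.0039, -0.0005, 0]]
```

View pics/a5.png

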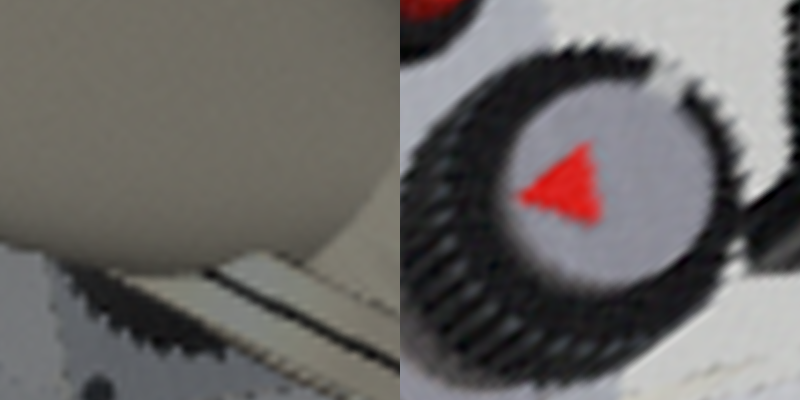

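```bash
sed -i 's/dz=.*/dz=np.clip(z-x[2],-.008,.008)\/n/' plan.py; python3 plan.py .006 .002 .062
```

```text
pos [ 0.5281 -0.2594  0.0682] off path (in +) -0.0017 phi -8.2
[[-0.002, -0.006, 0.0004, 0], [-0.002, -0.006, 0.0004, 0], [-0.002, -0.006, 0.0004, 0], [-0.0024, -0.0058, 0.0004, 0], [-0.0031, -0.0055, 0.0003, 0], [-0.0037, -0.005, 0.0003, 0], [-0.0043, -0.0045, 0.0003, 0], [-0.0048, -0.0039, 0.0003, 0]]
```

>>> send_rows(
  increments=[
    [[-0.0015,-0.006,0.001,0],[-0.0018,-0.006,0.0008,0],[-0.002,-0.006,0.0008,0],[-0.0024,-0.0058,0.0006,0],[-0.0031,-0.0055,0.0004,0],[-0.0037,-0.005,0.0004,0],[-0.0043,-0.0045,0.0003,0],[-0.0048,-0.0039,0.0003,0]],
  ],
)

```text
clock: 13.3
eef_pos: [0.5144, -0.2105, 0.0662]
tool_rot: [0.999, 0.003, 0.05, 0.017]
ft_force: [5.4, 1.3, 6.0]
grip_width: 0.0001
```

```bash
python3 dot.py 0.8 a6; python3 plan.py .006 .002 .062;  python3 -c "
import cv2;cv2.imwrite('pics/a6.png',cv2.hconcat([cv2.imread('pics/a6_top.png'),cv2.imread('pics/a6_scene.png')]))"
```

```text
t 13.3 pos [ 0.5144 -0.2105  0.0662] F [5.4 1.3 6. ] q [0.999 0.003 0.05  0.017]
scene dot area 1227 r 0.0396 rel to arrow rad -1.233 deg -70.6
pos [ 0.5134 -0.2096  0.0659] off path (in +) 0.0009 phi 44.0
[[-0.0056, -0.0027, -0.0001, 0], [-0.0059, -0.002, -0.0001, 0], [-0.0061, -0.0013, -0.0001, 0], [-0.0062, -0.0005, -0.0001, 0], [-0.0063, 0.0002, -0.0001, 0], [-0.0061, 0.001, -0.0001, 0], [-0.006, 0.0018, -0.0, 0], [-0.006, 0.002, -0.0, 0]]
```

View pics/a6.png

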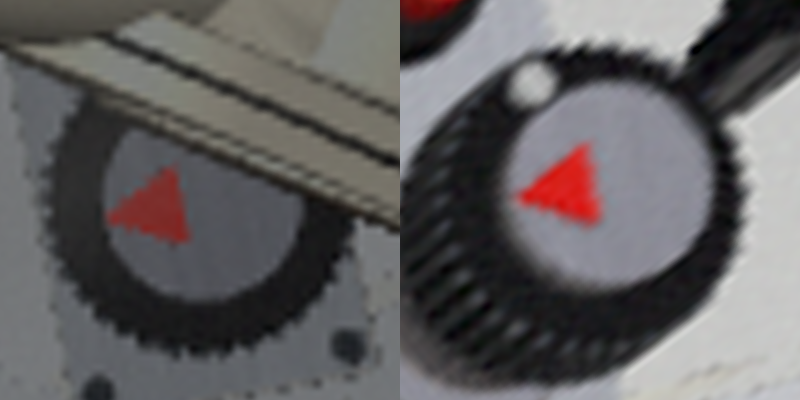

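View pics/a6_view.png

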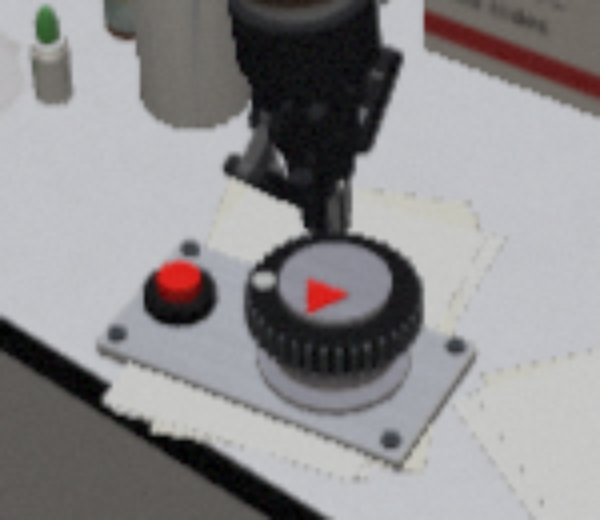

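>>> send_rows(
  increments=[
    [[-0.0056,-0.0027,0.0003,0],[-0.006,-0.0018,0.0003,0],[-0.006,-0.001,0.0003,0],[-0.006,-0.0003,0.0003,0],[-0.006,0.0004,0.0003,0],[-0.006,0.001,0.0003,0],[-0.006,0.0018,0.0003,0],[-0.006,0.002,0.0003,0]],
  ],
)

```text
clock: 14.2
eef_pos: [0.4683, -0.1902, 0.0625]
tool_rot: [0.998, 0.011, 0.057, -0.001]
ft_force: [0.6, 2.0, 0.6]
grip_width: -0.0002
```

```bash
python3 dot.py 1 a7; python3 plan.py .006 .002 .062;  python3 -c "
import cv2;cv2.imwrite('pics/a7.png',cv2.hconcat([cv2.imread('pics/a7_top.png'),cv2.imread('pics/a7_scene.png')]))"
```

```text
t 14.2 pos [ 0.4683 -0.1902  0.0625] F [0.6 2.  0.6] q [ 0.998  0.011  0.057 -0.001]
top dot area 1932 r 0.0383 rel to arrow rad -0.753 deg -43.2
top dot area 1249 r 0.0378 rel to arrow rad -0.222 deg -12.7
scene dot area 1354 r 0.0386 rel to arrow rad -0.256 deg -14.7
pos [ 0.4667 -0.1903  0.0616] off path (in +) -0.0028 phi 93.5
[[-0.0059, 0.0019, -0.0007, 0], [-0.0056, 0.0024, -0.0007, 0], [-0.0053, 0.0031, -0.0006, 0], [-0.0049, 0.0038, -0.0006, 0], [-0.0044, 0.0044, -0.0005, 0], [-0.0038, 0.0049, -0.0005, 0], [-0.0032, 0.0053, -0.0004, 0], [-0.0025, 0.0057, -0.0003, 0]]
```

View pics/a7.png

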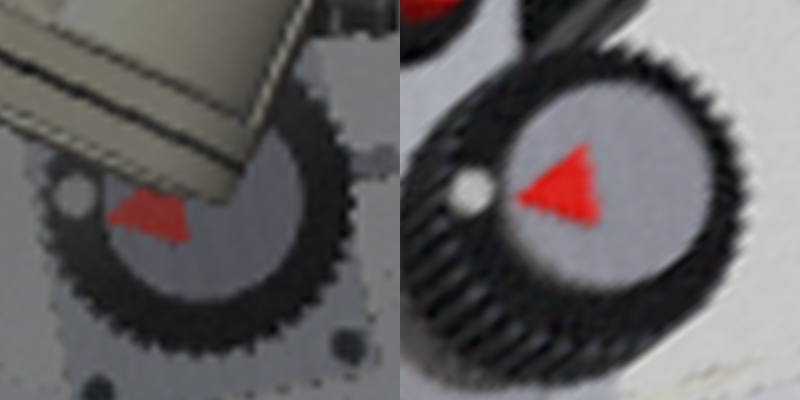

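>>> send_rows(
  increments=[
    [[-0.006,0.002,-0.0008,0],[-0.0056,0.0024,-0.0008,0],[-0.0053,0.0031,-0.0007,0],[-0.0049,0.0038,-0.0006,0],[-0.0044,0.0044,-0.0005,0],[-0.0038,0.0049,-0.0005,0],[-0.003,0.0053,-0.0004,0],[-0.0023,0.0057,-0.0003,0]],
  ],
)

```text
clock: 15.1
eef_pos: [0.4178, -0.2158, 0.0571]
tool_rot: [0.999, 0.011, 0.044, -0.01]
ft_force: [-2.0, 2.6, 3.0]
grip_width: -0.0001
```

```bash
python3 dot.py 1.15 a8; python3 plan.py .006 .002 .063
```

```text
t 15.1 pos [ 0.4178 -0.2158  0.0571] F [-2.   2.6  3. ] q [ 0.999  0.011  0.044 -0.01 ]
top dot area 1186 r 0.0378 rel to arrow rad 1.003 deg 57.5
scene dot area 1116 r 0.0368 rel to arrow rad 0.988 deg 56.6
pos [ 0.4181 -0.2166  0.057 ] off path (in +) -0.0027 phi 146.6
[[-0.0008, 0.0061, -0.0009, 0], [0.0, 0.0062, -0.0009, 0], [0.0008, 0.0061, -0.0008, 0], [0.0015, 0.006, -0.0007, 0], [0.0019, 0.0061, -0.0007, 0], [0.0019, 0.006, -0.0007, 0], [0.0019, 0.006, -0.0007, 0], [0.0021, 0.0059, -0.0007, 0]]
```

>>> send_rows(
  increments=[
    [[-0.0008,0.006,-0.0018,0],[0.0003,0.006,-0.0018,0],[0.001,0.006,-0.0016,0],[0.0018,0.006,-0.0012,0],[0.0022,0.006,-0.001,0],[0.0022,0.006,-0.0008,0],[0.0024,0.006,-0.0006,0],[0.0026,0.0058,-0.0005,0]],
  ],
)

```text
clock: 16.0
eef_pos: [0.4109, -0.2643, 0.058]
tool_rot: [1.0, 0.008, 0.023, -0.013]
ft_force: [-2.3, 0.7, 0.0]
grip_width: -0.0001
```

```bash
python3 dot.py 1.3 a9; python3 plan.py .006 .002 .063;  python3 -c "
import cv2;cv2.imwrite('pics/a9.png',cv2.hconcat([cv2.imread('pics/a9_top.png'),cv2.imread('pics/a9_scene.png')]))"
```

```text
t 16.0 pos [ 0.4109 -0.2643  0.058 ] F [-2.3  0.7  0. ] q [ 1.     0.008  0.023 -0.013]
top dot area 1160 r 0.0380 rel to arrow rad 2.045 deg 117.2
scene dot area 1102 r 0.0366 rel to arrow rad 2.112 deg 121.0
pos [ 0.4114 -0.2653  0.0581] off path (in +) -0.0032 phi -166.5
[[0.0028, 0.0055, -0.0006, 0], [0.0034, 0.0051, -0.0006, 0], [0.004, 0.0047, -0.0005, 0], [0.0046, 0.0041, -0.0005, 0], [0.0051, 0.0036, -0.0005, 0], [0.0055, 0.0029, -0.0004, 0], [0.0058, 0.0022, -0.0004, 0], [0.006, 0.0014, -0.0004, 0]]
```

View pics/a9.png

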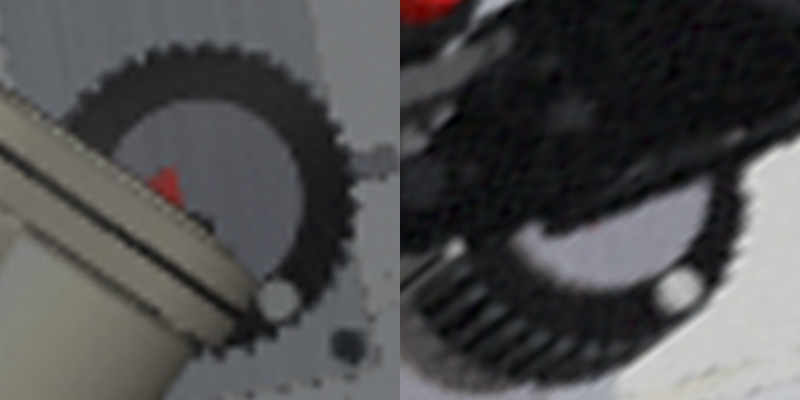

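>>> send_rows(
  increments=[
    [[0.0025,0.0058,-0.001,0],[0.0034,0.0054,-0.0008,0],[0.004,0.0047,-0.0006,0],[0.0046,0.0039,-0.0005,0],[0.0051,0.0032,-0.0005,0],[0.0055,0.0024,-0.0004,0],[0.0058,0.0015,-0.0004,0],[0.006,0.0006,-0.0004,0]],
  ],
)

```text
clock: 16.9
eef_pos: [0.4475, -0.3024, 0.0618]
tool_rot: [1.0, 0.004, 0.018, -0.005]
ft_force: [-6.0, -7.3, -5.5]
grip_width: 0.0003
```

```bash
python3 dot.py 1.4 b0; python3 plan.py .006 .002 .063;  python3 -c "
import cv2;cv2.imwrite('pics/b0.png',cv2.hconcat([cv2.imread('pics/b0_top.png'),cv2.imread('pics/b0_scene.png')]))"
```

```text
t 16.9 pos [ 0.4475 -0.3024  0.0618] F [-6.  -7.3 -5.5] q [ 1.     0.004  0.018 -0.005]
top dot area 1166 r 0.0384 rel to arrow rad -3.104 deg -177.9
pos [ 0.4487 -0.303   0.062 ] off path (in +) 0.0039 phi -112.7
[[0.0062, -0.0004, 0.0001, 0], [0.0061, -0.0012, 0.0001, 0], [0.006, -0.0018, 0.0001, 0], [0.006, -0.0019, 0.0001, 0], [0.0061, -0.0019, 0.0001, 0], [0.0058, -0.0022, 0.0001, 0], [0.0055, -0.0029, 0.0001, 0], [0.0051, -0.0035, 0.0001, 0]]
```

View pics/b0.png

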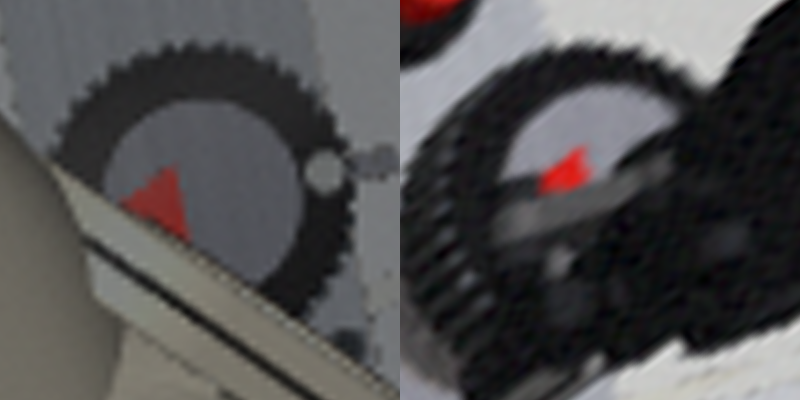

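>>> send_rows(
  increments=[
    [[0.006,-0.0004,0.0001,0],[0.006,-0.001,0.0001,0],[0.006,-0.0016,0.0001,0],[0.006,-0.0018,0.0001,0],[0.006,-0.0019,0.0001,0],[0.0058,-0.0022,0.0001,0],[0.0055,-0.0029,0.0001,0],[0.0051,-0.0035,0.0001,0]],
  ],
)

```text
clock: 17.8
eef_pos: [0.5042, -0.2975, 0.0656]
tool_rot: [1.0, 0.002, 0.024, 0.005]
ft_force: [-0.2, -3.5, -1.6]
grip_width: 0.0
```

```bash
python3 dot.py 1.6 b1; python3 plan.py .006 .002 .064;  python3 -c "
import cv2;cv2.imwrite('pics/b1.png',cv2.hconcat([cv2.imread('pics/b1_top.png'),cv2.imread('pics/b1_scene.png')]))"
```

```text
t 17.8 pos [ 0.5042 -0.2975  0.0656] F [-0.2 -3.5 -1.6] q [1.    0.002 0.024 0.005]
pos [ 0.5048 -0.297   0.0657] off path (in +) 0.0034 phi -53.2
[[0.0032, -0.0053, 0.0003, 0], [0.0026, -0.0056, 0.0003, 0], [0.0018, -0.0059, 0.0002, 0], [0.0011, -0.0061, 0.0002, 0], [0.0004, -0.0063, 0.0002, 0], [-0.0005, -0.0062, 0.0001, 0], [-0.0012, -0.0061, 0.0001, 0], [-0.0019, -0.006, 0.0001, 0]]
```

View pics/b1.png

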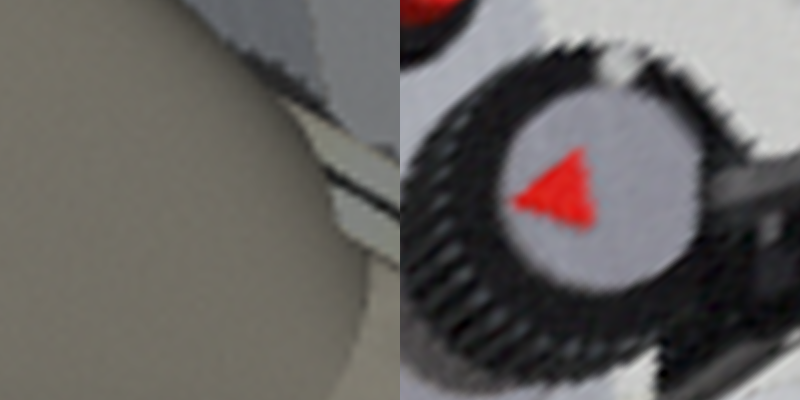

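>>> send_rows(
  increments=[
    [[0.0034,-0.0052,0.0004,0],[0.0026,-0.0056,0.0004,0],[0.0018,-0.0058,0.0004,0],[0.001,-0.006,0.0004,0],[0.0002,-0.006,0.0004,0],[-0.0006,-0.006,0.0004,0],[-0.0012,-0.006,0.0004,0],[-0.0018,-0.006,0.0004,0]],
  ],
)

```text
clock: 18.7
eef_pos: [0.5293, -0.2585, 0.0688]
tool_rot: [0.999, 0.002, 0.044, 0.016]
ft_force: [6.2, -2.3, -4.5]
grip_width: 0.0
```

```bash
python3 dot.py 1.8 b2; python3 plan.py .005 .002 .064;  python3 -c "
import cv2;cv2.imwrite('pics/b2.png',cv2.hconcat([cv2.imread('pics/b2_top.png'),cv2.imread('pics/b2_scene.png')]))"
```

```text
t 18.7 pos [ 0.5293 -0.2585  0.0688] F [ 6.2 -2.3 -4.5] q [0.999 0.002 0.044 0.016]
scene dot area 1296 r 0.0396 rel to arrow rad -0.926 deg -53.0
pos [ 0.5294 -0.2575  0.0689] off path (in +) -0.003 phi -6.2
[[-0.002, -0.005, 0.0003, 0], [-0.002, -0.0051, 0.0003, 0], [-0.002, -0.005, 0.0003, 0], [-0.0021, -0.0049, 0.0003, 0], [-0.0026, -0.0046, 0.0002, 0], [-0.0031, -0.0044, 0.0002, 0], [-0.0035, -0.004, 0.0002, 0], [-0.0039, -0.0037, 0.0001, 0]]
```

View pics/b2.png

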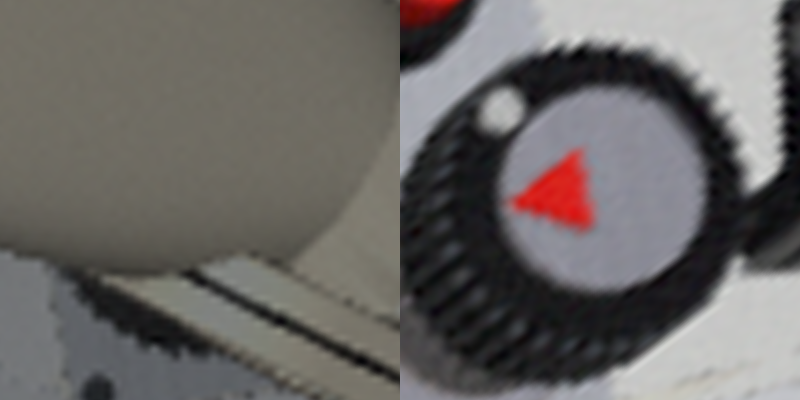

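>>> send_rows(
  increments=[
    [[-0.0018,-0.005,0.0008,0],[-0.0018,-0.005,0.0008,0],[-0.002,-0.005,0.0007,0],[-0.0021,-0.005,0.0006,0],[-0.0025,-0.004,0.0004,0],[-0.0025,-0.003,0.0002,0],[-0.001,0,0,0],[0,0,0,0]],
  ],
)

```text
clock: 19.6
eef_pos: [0.5256, -0.2261, 0.069]
tool_rot: [0.998, 0.006, 0.056, 0.014]
ft_force: [3.7, 0.3, -0.5]
grip_width: -0.0001
```

```bash
python3 dot.py 1.9 b3; python3 plan.py .004 .002 .064;  python3 -c "
import cv2;cv2.imwrite('pics/b3.png',cv2.hconcat([cv2.imread('pics/b3_top.png'),cv2.imread('pics/b3_scene.png')]))"
```

```text
t 19.6 pos [ 0.5256 -0.2261  0.069 ] F [ 3.7  0.3 -0.5] q [0.998 0.006 0.056 0.014]
top dot area 1180 r 0.0373 rel to arrow rad -0.735 deg -42.1
top dot area 1234 r 0.0378 rel to arrow rad -0.241 deg -13.8
top dot area 1939 r 0.0382 rel to arrow rad 2.641 deg 151.3
scene dot area 1321 r 0.0385 rel to arrow rad -0.299 deg -17.2
pos [ 0.5256 -0.2261  0.0689] off path (in +) -0.0015 phi 24.3
[[-0.0032, -0.003, 0.0002, 0], [-0.0035, -0.0028, 0.0001, 0], [-0.0037, -0.0025, 0.0001, 0], [-0.0039, -0.0022, 0.0001, 0], [-0.004, -0.0018, 0.0001, 0], [-0.0041, -0.0014, 0.0001, 0], [-0.0043, -0.0012, 0.0001, 0], [-0.0044, -0.0008, 0.0001, 0]]
```

View pics/b3.png

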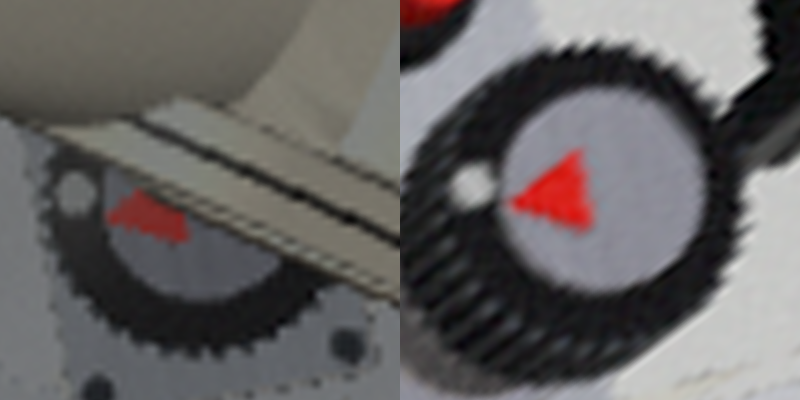

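>>> send_rows(
  increments=[
    [[-0.0024,-0.002,0.0004,0],[-0.0025,-0.002,0.0004,0],[-0.0025,-0.0018,0.0003,0],[-0.0014,-0.001,0,0],[0,0,0,0],[0,0,0,0],[0,0,0,0],[0,0,0,0]],
  ],
)

```text
clock: 20.5
eef_pos: [0.5209, -0.2176, 0.0688]
tool_rot: [0.998, 0.007, 0.061, 0.012]
ft_force: [4.0, 1.4, 2.3]
grip_width: -0.0001
```

```bash
python3 dot.py 2 b4; python3 plan.py .004 .002 .064
```

```text
t 20.5 pos [ 0.5209 -0.2176  0.0688] F [4.  1.4 2.3] q [0.998 0.007 0.061 0.012]
top dot area 1214 r 0.0377 rel to arrow rad -0.033 deg -1.9
scene dot area 1378 r 0.0382 rel to arrow rad -0.103 deg -5.9
pos [ 0.5209 -0.2176  0.0688] off path (in +) -0.0005 phi 33.6
[[-0.0037, -0.0023, 0.0001, 0], [-0.0039, -0.0021, 0.0001, 0], [-0.0041, -0.0017, 0.0001, 0], [-0.0042, -0.0014, 0.0001, 0], [-0.0043, -0.001, 0.0, 0], [-0.0043, -0.0006, 0.0001, 0], [-0.0044, -0.0003, 0.0001, 0], [-0.0045, 0.0001, 0.0001, 0]]
```

>>> send_rows(
  increments=[
    [[0.004,-0.003,0,0],[0.008,-0.006,0,0],[0.01,-0.008,0,0],[0.01,-0.01,-0.01,0],[0,-0.02,-0.02,0],[0,-0.03,-0.02,0],[0,-0.03,-0.01,0],[0,-0.02,0,0]],
  ],
)

```text
clock: 21.4
eef_pos: [0.5407, -0.0837, 0.1254]
tool_rot: [0.999, 0.003, 0.051, 0.012]
ft_force: [-0.2, 0.5, -0.3]
grip_width: -0.0002
```

```bash
python3 dot.py 2 b5; python3 -c "
import cv2;cv2.imwrite('pics/b5.png',cv2.hconcat([cv2.imread('pics/b5_top.png'),cv2.imread('pics/b5_scene.png')]))"
```

```text
t 21.4 pos [ 0.5407 -0.0837  0.1254] F [-0.2  0.5 -0.3] q [0.999 0.003 0.051 0.012]
top dot area 1239 r 0.0378 rel to arrow rad -0.034 deg -1.9
scene dot area 1361 r 0.0382 rel to arrow rad -0.104 deg -6.0
```

View pics/b5.png

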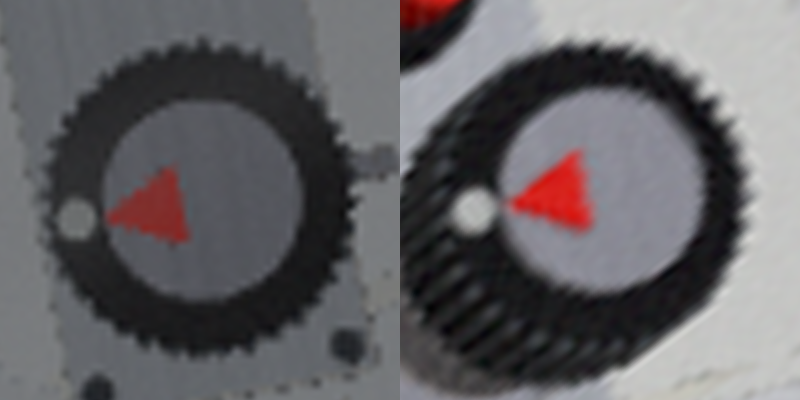

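```bash
cat > chk.py <<'E'
from h import *
C=np.array([.4704,-.2511])
def rect(c,z):
    H=np.array([ray(c,u,v,z)[:2] for v in (0,419) for u in (0,559)]).astype(np.float32)
    M=cv2.getPerspectiveTransform(H,np.float32([[0,0],[559,0],[0,419],[559,419]]))
    S=np.array([[.0001,0,C[0]-.06],[0,-.0001,C[1]+.06],[0,0,1]])
    return cv2.warpPerspective(c["image"],M@S,(1200,1200),flags=cv2.INTER_CUBIC|cv2.WARP_INVERSE_MAP).astype(int)
w=lambda p:C+np.array([-.06+.0001*p[0],.06-.0001*p[1]])
for n in("top","scene"):
    c=cam(n)
    W=rect(c,.0725); red=W[...,0]-W[...,1]; m=(red>0.5*np.percentile(red[450:750,200:650],97)).astype(np.uint8); m[:300]=0
    cn=max(cv2.findContours(m,cv2.RETR_EXTERNAL,cv2.CHAIN_APPROX_NONE)[0],key=cv2.contourArea)
    t=cv2.minEnclosingTriangle(cn)[1].reshape(3,2); t=np.array([w(p) for p in t]); i=np.argmin(t[:,0]); tip=t[i]; b=np.delete(t,i,0)
    ax=tip-b.mean(0); cen=b.mean(0)
    mo=cv2.moments(m,True); g=w((mo["m10"]/mo["m00"],mo["m01"]/mo["m00"]))
    L=np.linalg.norm(ax)
    pa=np.degrees(np.arctan2(*ax[::-1]))%360; d2=g-(-0) 
    ctr=g+ (ax/L)*(2*L/3-0.029)   # triangle centroid is 2/3 L behind the tip
    V=rect(c,.0705).min(2); X,Y=np.meshgrid(np.arange(1200),np.arange(1200))
    P=np.stack([C[0]-.06+.0001*X,C[1]+.06-.0001*Y],-1)
    def ang(c0):
        rr=np.hypot(*(P-c0).transpose(2,0,1)); mk=((rr>.031)&(rr<.046)&(P[...,0]<C[0]-.025)&(V>(75 if n=="top" else 115))&(rect(c,.0705).max(2)-V<50)).astype(np.uint8)
        k,l,s,ce=cv2.connectedComponentsWithStats(mk); j=[q for q in range(1,k) if 5000<s[q,4]<18000]
        return [(s[q,4],w(ce[q])) for q in j]
    D=ang(C)
    for a,d in D:
        A=np.degrees(np.arctan2(*(d-ctr)[::-1]))%360; A2=np.degrees(np.arctan2(*(d-C)[::-1]))%360; gA=np.degrees(np.arctan2(*(g-C)[::-1]))%360
        print(n,"axis",pa.round(1),"L",L.round(4),"ctr",ctr.round(4),"dot",d.round(4),"r",np.hypot(*(d-ctr)).round(4),"dot-axis",round(A-pa,2),"| using C: dot",A2.round(1),"centroid dir",gA.round(1))
        print("  lateral offset of dot from arrow axis mm",((d-g)@np.array([-ax[1],ax[0]])/L*1000).round(2))
E
python3 chk.py
```

```text
top axis 191.2 L 0.0261 ctr [ 0.4681 -0.2516] dot [ 0.4332 -0.2569] r 0.0353 dot-axis -2.61 | using C: dot 188.8 centroid dir 191.3
  lateral offset of dot from arrow axis mm -1.61
scene axis 191.8 L 0.0253 ctr [ 0.468  -0.2484] dot [ 0.4327 -0.2542] r 0.0357 dot-axis -2.5 | using C: dot 184.7 centroid dir 179.2
  lateral offset of dot from arrow axis mm -1.56
```

```bash
python3 - <<'E'
from h import *
o=bot.get_obs(); M=R.from_quat(o["tool_rot"]).as_matrix(); print(o["eef_pos"],M.T@(np.array([.470,-.178,.067])-o["eef_pos"]), M.round(3))
E
```

```text
[ 0.53994555 -0.08513433  0.1237779 ] [-0.07595124  0.09109725  0.05169956] [[ 0.995  0.005  0.1  ]
 [ 0.008 -1.    -0.024]
 [ 0.1    0.024 -0.995]]
```

>>> send_rows(
  increments=[
    [[-0.014,0.014,0,0],[-0.014,0.016,0.005,0],[-0.014,0.016,0.01,0],[-0.014,0.014,0.01,0],[-0.01,0.012,0.01,0],[-0.004,0.008,0.008,0],[0,0,0,0],[0,0,0,0]],
  ],
)

```text
clock: 22.4
eef_pos: [0.4718, -0.1752, 0.0717]
tool_rot: [0.999, -0.001, 0.047, 0.013]
ft_force: [0.6, 0.7, -0.3]
grip_width: 0.0001
```

```bash
python3 - <<'E'
from h import *
o=bot.get_obs(); M=R.from_quat(o["tool_rot"]).as_matrix(); print(o["eef_pos"],M.T@(np.array([.470,-.186,.066])-o["eef_pos"]), M.round(3))
E
```

```text
[ 0.47178677 -0.17522804  0.07167902] [-0.00230006  0.0106266   0.00576749] [[ 0.996 -0.004  0.094]
 [-0.001 -1.    -0.026]
 [ 0.094  0.026 -0.995]]
```

>>> send_rows(
  increments=[
    [[0,0.004,0.003,0],[0,0.004,0.002,0],[0,0.003,0,0],[0,0.002,0,0],[0,0.0015,0,0],[0,0.0015,0,0],[0,0.001,0,0],[0,0.001,0,0]],
  ],
)

```text
clock: 23.2
eef_pos: [0.4749, -0.1902, 0.0681]
tool_rot: [0.999, 0.002, 0.049, 0.01]
ft_force: [-0.2, 4.5, 1.0]
grip_width: 0.0001
```

```bash
python3 -c "
from h import *
o=bot.get_obs();print(o['eef_pos'],o['ft_force'])";python3 chk.py
```

```text
[ 0.47493638 -0.19024619  0.06810128] [-0.1636991   4.53738836  0.99467757]
top axis 190.2 L 0.0261 ctr [ 0.4681 -0.2518] dot [ 0.4332 -0.2569] r 0.0353 dot-axis -1.92 | using C: dot 188.8 centroid dir 191.3
  lateral offset of dot from arrow axis mm -1.18
scene axis 190.9 L 0.0254 ctr [ 0.468  -0.2486] dot [ 0.4327 -0.2542] r 0.0357 dot-axis -1.97 | using C: dot 184.7 centroid dir 179.2
  lateral offset of dot from arrow axis mm -1.23
```

>>> send_rows(
  increments=[
    [[-0.001,0.001,0,0],[-0.001,0.001,0,0],[0,0.0005,0,0],[0,0,0,0],[0,0,0,0],[0,0,0,0],[0,0,0,0],[0,0,0,0]],
  ],
)

```text
clock: 24.1
eef_pos: [0.474, -0.1902, 0.0683]
tool_rot: [0.999, 0.003, 0.05, 0.007]
ft_force: [0.6, 3.5, 0.2]
grip_width: -0.0002
```

```bash
python3 -c "
from h import *
o=bot.get_obs();print(o['eef_pos'],o['ft_force'])";python3 chk.py
```

```text
[ 0.4739593  -0.19018862  0.06826496] [0.57302354 3.50386809 0.21982195]
top axis 190.8 L 0.0259 ctr [ 0.4682 -0.2516] dot [ 0.4417 -0.2203] r 0.041 dot-axis -60.67 | using C: dot 132.9 centroid dir 191.3
  lateral offset of dot from arrow axis mm -35.75
top axis 190.8 L 0.0259 ctr [ 0.4682 -0.2516] dot [ 0.4334 -0.2573] r 0.0353 dot-axis -1.54 | using C: dot 189.6 centroid dir 191.3
  lateral offset of dot from arrow axis mm -0.95
scene axis 191.7 L 0.0254 ctr [ 0.468  -0.2484] dot [ 0.4327 -0.2551] r 0.0359 dot-axis -0.98 | using C: dot 186.1 centroid dir 179.2
  lateral offset of dot from arrow axis mm -0.61
```

>>> send_rows(
  increments=[
    [[-0.001,0.001,0,0],[-0.001,0.001,0,0],[-0.0005,0.0005,0,0],[0,0,0,0],[0,0,0,0],[0,0,0,0],[0,0,0,0],[0,0,0,0]],
  ],
)

```text
clock: 25.0
eef_pos: [0.4725, -0.1903, 0.0683]
tool_rot: [0.999, 0.004, 0.051, 0.004]
ft_force: [0.7, 3.3, 1.0]
grip_width: -0.0003
```

```bash
python3 -c "
from h import *
o=bot.get_obs();print(o['eef_pos'],o['ft_force'])";python3 chk.py
```

```text
[ 0.47249717 -0.19025398  0.06832458] [0.65678783 3.31439818 0.98215813]
top axis 190.7 L 0.026 ctr [ 0.4681 -0.2517] dot [ 0.4407 -0.2229] r 0.0397 dot-axis -57.04 | using C: dot 136.5 centroid dir 191.3
  lateral offset of dot from arrow axis mm -33.33
top axis 190.7 L 0.026 ctr [ 0.4681 -0.2517] dot [ 0.4334 -0.2586] r 0.0354 dot-axis 0.57 | using C: dot 191.4 centroid dir 191.3
  lateral offset of dot from arrow axis mm 0.35
scene axis 192.0 L 0.0254 ctr [ 0.468  -0.2484] dot [ 0.4331 -0.2562] r 0.0357 dot-axis 0.64 | using C: dot 187.7 centroid dir 179.1
  lateral offset of dot from arrow axis mm 0.4
```

Aligned to within about half a degree. I'll back off straight outward and lift.

>>> send_rows(
  increments=[
    [[0,-0.004,0,0],[0,-0.008,0,0],[0,-0.01,0,0],[0,-0.01,-0.01,0],[0,-0.02,-0.02,0],[0,-0.03,-0.02,0],[0,-0.02,-0.01,0],[0,0,0,0]],
  ],
)

```text
clock: 25.9
eef_pos: [0.4652, -0.0843, 0.131]
tool_rot: [0.999, 0.003, 0.052, 0.008]
ft_force: [0.5, -0.3, 0.6]
grip_width: -0.0001
```

```bash
python3 chk.py; python3 dot.py 2 c0; python3 -c "
from h import *
c=cam('top');cv2.imwrite('pics/final_top.png',c['image'][:,:,::-1])
c=cam('scene');cv2.imwrite('pics/final_scene.png',c['image'][:,:,::-1])"
```

```text
top axis 190.3 L 0.0261 ctr [ 0.4681 -0.2518] dot [ 0.4334 -0.2586] r 0.0353 dot-axis 0.8 | using C: dot 191.4 centroid dir 191.3
  lateral offset of dot from arrow axis mm 0.49
scene axis 191.8 L 0.0253 ctr [ 0.468  -0.2484] dot [ 0.4331 -0.2562] r 0.0358 dot-axis 0.75 | using C: dot 187.7 centroid dir 179.1
  lateral offset of dot from arrow axis mm 0.47
t 26.0 pos [ 0.4648 -0.0859  0.1297] F [ 0.1 -0.2 -0. ] q [0.999 0.002 0.051 0.009]
top dot area 1248 r 0.0378 rel to arrow rad 0.013 deg 0.7
scene dot area 1294 r 0.0381 rel to arrow rad -0.051 deg -2.9
```

View pics/final_scene.png

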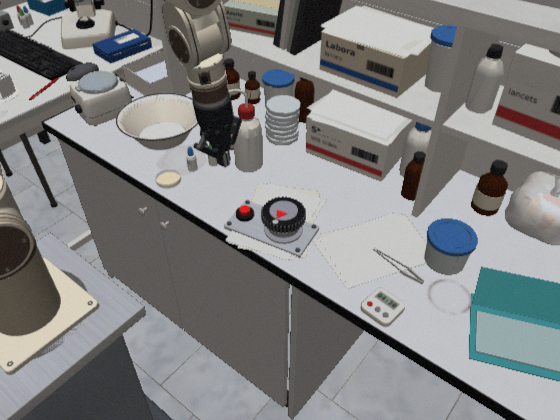

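View pics/c0_top.png

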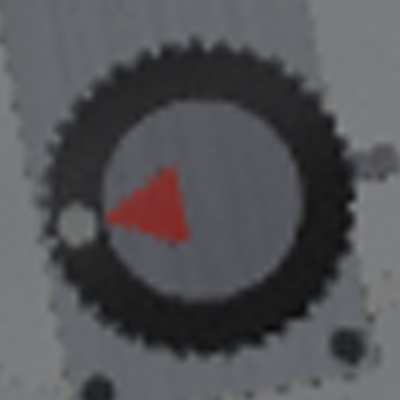

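The dot sits at the arrow tip in the rectified top view, with the dot at (77,223) and the tip at (105,217). The button is out again, the loose things haven't moved, and the arm is clear of everything. I'm handing the job in.

```bash
python3 -c "
from workcell import order; print(order.job_done())"
```

```text
the job is handed in; nothing more can be done
None
```

I vented the holder and then loosened the ring to the requested position. The job was handed in at about 26 s of the 72 s allowed, and it reports no verdict.

- **Vent:** I pressed the red button with the closed fingertips until it bottomed out. The wrist read about 24 N, and the picture showed the button flush. It sprang back out afterwards.
- **Ring:** I rolled the fingertip anticlockwise round the rim, following the dot in the camera views. It went from about −22° past the arrow and on through two more full turns, ending with small nudges.
- **Final position:** With the finger withdrawn, both cameras put the dot within about 0.8° (0.5 mm) of the arrow's axis.
- **Disagreement:** My simpler check, which uses a fixed ring centre, gave +0.7° from the top camera and −2.9° from the scene camera. The scene camera read 2 to 4° low in this check near the arrow throughout, so I trusted the measurement taken against the arrow itself.
- **Contact lost once:** During the first turn the finger came off the rim, so the ring turned less than the finger travelled there. I counted turns only from the dot's position. Where the gripper hid the dot, I counted from the next clear view.
- **Tool tilt:** The tool ended tilted about 6° because it drifted under contact. This did not affect the result.
- **Surroundings:** The loose things look undisturbed in the last picture, and the arm is touching nothing.

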